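# Bolt the stove-kit chest shut

### The job

The lid of the plywood kit chest is closed but its barrel bolt is still drawn. Bolt it with gentle pushes, without gripping or lifting anything: push the upright ball knob along its slot until the rod is fully home in the staple, then push the knob over sideways into the notch of the L-shaped slot until it lies down as far as it goes. Leave the cup, chopsticks, bottle and bowl alone, and finish with the hand clear.

Things in the scene. Friction and masses are not known exactly. Their poses are not given: they have to be found in the camera images.
- chest: Plywood chest fixed to the table, 260 mm (its x) by 340 mm (its y), 120 mm high. Origin: centre of its underside, z up. Its flat top at 120 mm is a fixed board at the -y end (y -170 to -45 mm) and for the rest a lid, hinged along the +y end. A zinc barrel bolt is screwed on the lid along the line x = 0, its axis 14 mm above the top.
- knob_ball (a point): Centre of the bolt's ball knob, 18 mm diameter, on an 8 mm stem that stands on the rod, through the slot; 36 mm from the rod's axis. Upright it is 50 mm above the chest's top, at chest x = 0 and y = +36 mm (bolt drawn) to -14 mm (home). Lying in the notch it is at x = +35 mm, 20 mm above the top; under it are only the lid and the bolt's 3 mm plate, 50 mm wide.
- slot_corner (a point): Corner of the L: point on the rod's axis at chest x = 0, y = -14 mm, where the stem stands when the bolt is home; axes as the chest's. The barrel, 22 mm wide, its crown 25 mm above the chest's top, runs from y = -35 to +58 mm (a guide loop follows at +70 to +80). Its slot, 10 mm wide, runs along the crown from +41 mm to this corner, then down the +x side as a notch.
- bolt (a joint): How far the rod is shot, in m: 0 drawn, 0.050 fully home (hard stop); it grows towards the chest's -y. It takes about 3 N to slide and stays where it is left. It cannot slide back once the knob lies in the notch.
- knob (a joint): Turn of the knob about the rod, in rad: 0 upright, growing as the ball tips to the chest's +x, 1.40 lying in the notch (hard stop). The slot's sides keep it within 0.1 of upright until the bolt is within 2 mm of home. It takes about 2 N at the ball, stays at any angle, and can bind when pressed straight down with a grippy fingertip: push down and outwards along its arc.
- cup: White paper cup, 76 mm wide at the rim, 80 mm tall, standing on the chest's fixed board. Origin: centre of its underside. Leave alone.
- chopsticks: Joined pair of wooden chopsticks, 12 mm by 200 mm (its y), 6 mm thick, lying on the lid beyond the bolt (+x side). Origin: centre of the underside. Leave alone.
- bottle: Green glass bottle, 68 mm in diameter, 200 mm tall, standing on the table near the chest's -y end. Origin: centre of its underside. Leave alone.
- bowl: White bowl, 136 mm wide, 55 mm tall, standing on the table near the chest's +y end. Origin: centre of its underside. Leave alone.
- staple (a point): Middle of the staple on the fixed board, at chest y = -68 mm, on the rod's axis: a bridge 24 mm wide, 14 mm long (y), 26 mm high. The rod (14 mm diameter) shoots into it towards -y; behind, the rod sticks out to y = +135 mm when drawn, +85 mm when home.
- lid: The chest's lid, plywood 15 mm thick, with the bolt on it; origin in the middle of its hinge line (chest y = +170 mm), at its underside, 105 mm above the table; z up while shut. Only its weight (0.9 kg) keeps it shut.

How it is judged:
By the outcome, as a careful person would: the job done as asked, in the order asked, and still so for the second after the job is handed in, with the robot touching nothing.
It also fails if it takes over 58 s, if anything falls off the work surface, if the arm or the gripper's body presses on something with over 40 N, if the wrist force passes 120 N, or if a joint passes its speed limit or range.

### The arm

A 6-joint arm with a two-finger parallel gripper is mounted at the origin on the work surface. World frame = base frame: x ahead of the robot, y to its left, z up, the work surface at z = 0. Lengths are in m, angles in degrees, forces in N, time in s.
With the tool pointing down it reaches from about 0.375 to 0.9 m from the base axis. Payload 3.1 kg.
Tool frame: the origin (TCP) lies midway between the tips of the shut fingers; the grasp point (between the pads) lies bot.hold_point_z behind it (bot.hold_point_z is the distance from the TCP to the grasp point, in m); z points along the fingers, y is the direction in which the jaws open and shut (so a half turn about z gives the same grasp; the last joint's range is limited). The gripper opens to 87 mm and grips with 3 to 60 N. Pads are 19 mm wide; open, the fingers measure 117 mm over their backs; the gripper's body (75 mm by 190 mm) begins 51 mm behind the grasp point.
Start: joints at [-86.259, 30.224, 82.088, -0, 67.689, -10.227], TCP at [0.151, -0.606, 0.183] pointing down, gripper open.
Joint ranges: [-176.69, 176.69], [-43.24, 126.21], [12.49, 139.97], [-82, 262], [0, 151.66], [-163.58, 163.58]. Speed limits (degrees/s): [159.86, 159.86, 180, 180, 180, 180].

### API

Orientations are given as a 3x3 rotation matrix whose columns are the frame's x, y, z axes.
In Python, from rig import bot, vision, order gives the robot as it stands. The module is installed in compiled form; this text tells all that it offers.
- The arm moves only by the tool move_arm, never from a script. Its argument "moves" is a list of rows, each an object of numbers: "hand": the finger opening in mm, from 0 to 87; "x", "y", "z": the shift along the tool's x, y, z in units of 25 mm (1.0 is 25 mm); "wx", "wy", "wz": the turn, a rotation vector about the tool's x, y, z in degrees. In form: [{"hand": .., "x": .., "y": .., "z": .., "wx": .., "wy": .., "wz": ..}, ...]. A call has 1 to 20 rows; each row shifts and turns the commanded pose from where the row before left it, along the tool's axes as they then stand; what a row does not reach is not made up. A row lasts 1/10 s, in which the tool goes at most 50 mm and 8.59 degrees, less where a joint would pass 70% of its speed; a pose out of reach is approached as far as the arm can. A call is refused whole if a number of a shift passes 1 or a number of a turn 8.59, either way. A call with a gripper value outside its range is refused whole. The fingers move at their own pace and stop on an object; the grip force is fixed at half the most. Time passes only in rows, so rows that do not move let the fingers close. It gives the time, the measured TCP pose, the force and the opening at its end, in the units of the state.
- bot.read_state(): the state, without advancing time (a new reading comes with each control period).
- vision.capture(name): name is "side" or "top"; returns a dict with "image" (420x560x3 uint8, red, green, blue), "z_map" (420x560 float32, m along the optical axis (not along the pixel's ray), 0 where there is no reading), "fx", "fy", "cx", "cy" (pixels), "pose" (4x4, takes a point from camera to world coordinates). Camera axes: x right, y down, z forward; pixel columns grow to the right and rows downward; lengths in m; the calibration is good to about 2 mm. A picture is of the moment at which its call begins.
- order.hand_in(): hands the job in, once; it reports no verdict.
The state is a dict: "time_s": time; "joint_positions": joint angles; "qvel": joint speeds; "tau": joint torques, N m; "position": TCP position; "tcp_rot": TCP orientation; "force": force on the tool from outside, world axes, zero at the start; "moment": the same for the moment, N m; "opening": opening from 0.0 (shut) to 1.0 (fully open).
Only numpy, scipy, OpenCV 4.12 (cv2) and the standard library are available. Lean on these libraries where they do the work, as an engineer would, in place of code of your own. Each camera call takes 0.05 s, during which the arm holds its last target.

## Working session

There is one attempt and no reset: what is moved stays moved. The work goes in short steps, Python scripts to look and compute and a tool call to move; the robot and the scene stay as the last step left them, time stands still between calls to the robot, and variables do not carry over. Pictures are saved under pics/ and viewed, and the job is handed in when it is done.

Besides the shell and the picture viewer there is one more tool, called after ">>>" as name(argument=value, ...), one argument or row to a line, values as JSON. move_arm: Moves the arm, as the interface text tells. Its arguments: {"type":"object","properties":{"moves":{"type":"array"}},"required":["moves"]}

```bash
mkdir -p pics
python3 - <<'E'
from rig import bot, vision
import cv2,numpy as np
s=bot.read_state()
for k,v in s.items(): print(k,np.round(v,3).tolist())
print(bot.hold_point_z)
for n in("side","top"):
    c=vision.capture(n); np.savez(f"{n}0.npz",**c)
    print(n,c["fx"],c["cx"],c["cy"],np.round(c["pose"],3).tolist())
    cv2.imwrite(f"pics/{n}0.png",c["image"][:,:,::-1])
E
```

```text
time_s 0.0
joint_positions [-86.258, 30.278, 82.156, 0.001, 67.688, -10.227]
qvel [-0.019, -0.143, 0.145, -0.013, 0.079, -0.042]
tau [0.001, -44.004, -17.659, 0.063, 0.058, -0.0]
position [0.151, -0.606, 0.182]
tcp_rot [[0.97, 0.241, -0.0], [0.241, -0.97, 0.002], [0.0, -0.002, -1.0]]
force [-0.128, -1.228, -0.467]
moment [0.008, -0.023, -0.027]
opening 1.002
0.0187
side 462.74777568431017 287.44059374744205 202.28733100950745 [[-0.783, -0.381, 0.491, -0.009], [-0.622, 0.492, -0.609, 0.817], [-0.01, -0.783, -0.622, 0.895], [0.0, 0.0, 0.0, 1.0]]
top 528.9637031785254 278.0960869949391 212.8915575547049 [[-0.016, -0.985, 0.172, 0.358], [-1.0, 0.017, 0.006, 0.053], [-0.009, -0.172, -0.985, 1.515], [0.0, 0.0, 0.0, 1.0]]
```

View pics/side0.png

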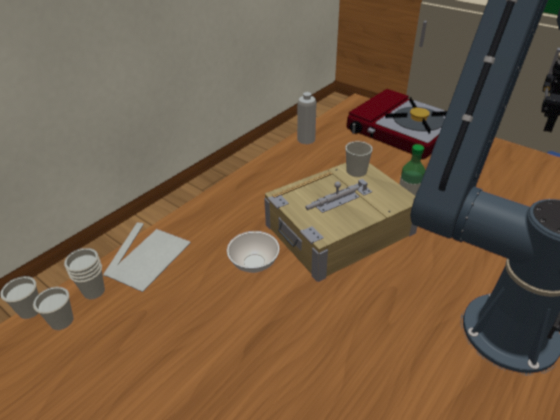

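View pics/top0.png

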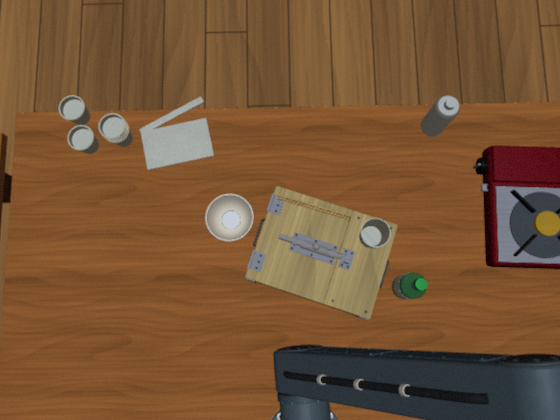

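Run:
```python
import cv2
a=cv2.imread("pics/side0.png")[120:290,220:440]; cv2.imwrite("pics/side0c.png",cv2.resize(a,None,fx=3.5,fy=3.5,interpolation=cv2.INTER_CUBIC))
a=cv2.imread("pics/top0.png")[175:330,235:435]; cv2.imwrite("pics/top0c.png",cv2.resize(a,None,fx=3.8,fy=3.8,interpolation=cv2.INTER_CUBIC))
```

```text
(no output)
```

View pics/side0c.png

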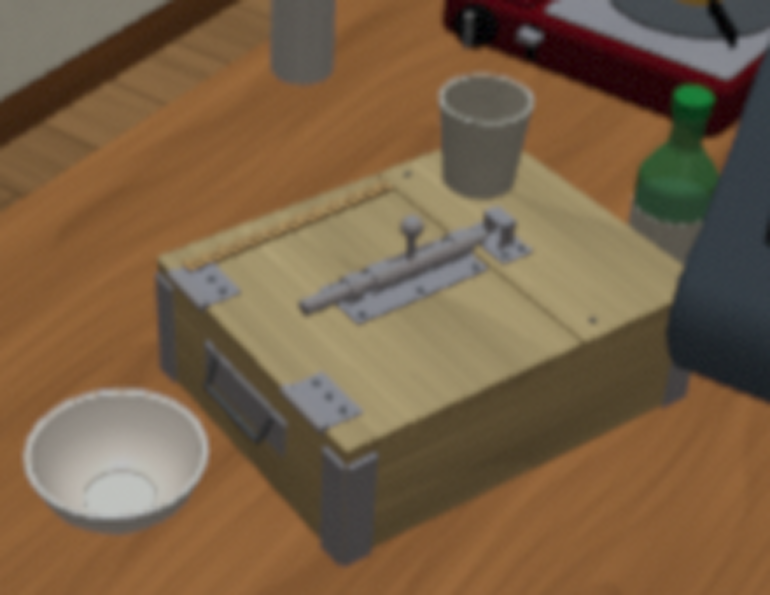

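View pics/top0c.png

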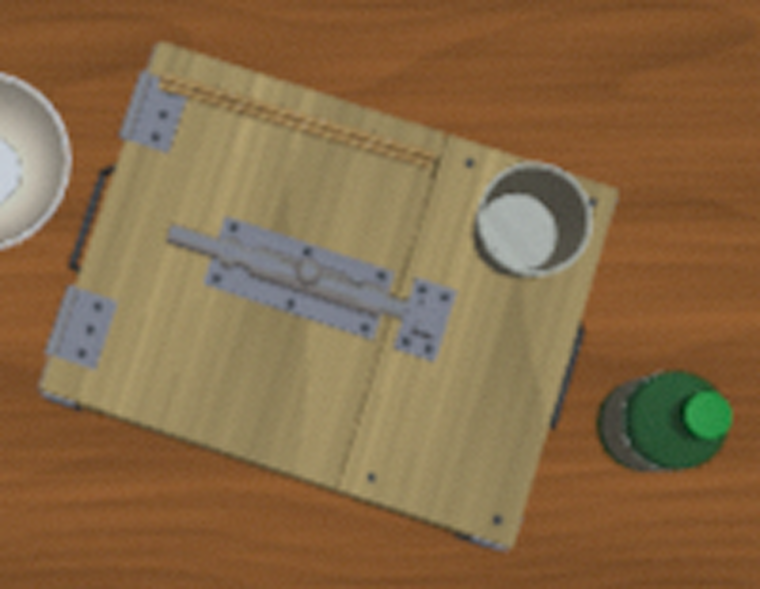

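```bash
cat > h.py <<'E'
import numpy as np,cv2
def ray(c,u,v,z):
    P=c["pose"]; d=P[:3,:3]@np.array([(u-c["cx"])/c["fx"],(v-c["cy"])/c["fy"],1.]); o=P[:3,3]
    return o+d*(z-o[2])/d[2]
def cloud(c):
    v,u=np.mgrid[:420,:560]; z=c["z_map"]
    p=np.stack([(u-c["cx"])/c["fx"]*z,(v-c["cy"])/c["fy"]*z,z],-1)
    return p@c["pose"][:3,:3].T+c["pose"][:3,3]
E
python3 - <<'E'
from h import *
t=np.load("top0.npz"); s=np.load("side0.npz")
C=cloud(t)
cr=[(160,42),(618,188),(512,548),(40,392)]
W=np.array([ray(t,a/3.8+235-.37,b/3.8+175-.37,.12) for a,b in cr]); print(W.round(4)); print(W.mean(0), np.linalg.norm(W[1]-W[0]),np.linalg.norm(W[2]-W[1]))
m=(C[...,2]>.112)&(C[...,2]<.135)&(C[...,0]>.15)&(C[...,0]<.6)&(abs(C[...,1])<.3)&(t["z_map"]>0)
print(m.sum(), np.median(C[...,2][m]))
n,l,st,_=cv2.connectedComponentsWithStats(m.astype(np.uint8)); k=1+st[1:,4].argmax()
P=C[l==k]; r=cv2.minAreaRect(P[:,:2].astype(np.float32)); print(r)
h=(C[...,2]>.15)&(C[...,0]>.3)&(C[...,0]<.5)&(abs(C[...,1]-0)<.12)
v,u=np.nonzero(h)
for a in zip(u,v): print(a,C[a[1],a[0]].round(3)) if C[a[1],a[0]][2]>.155 and a[0]<340 else 0
print('side')
D=cloud(s);v,u=np.nonzero((D[...,2]>.155)&(D[...,0]>.25)&(D[...,0]<.55)&(abs(D[...,1])<.2))
for a in zip(u,v): print(a,D[a[1],a[0]].round(3)) if a[0]<345 else 0
E
```

```text
[[ 0.6765  0.0638  0.12  ]
 [ 0.5659 -0.2554  0.12  ]
 [ 0.3199 -0.17    0.12  ]
 [ 0.4306  0.1505  0.12  ]]
[ 0.49821562 -0.05276742  0.12      ] 0.33783193640750775 0.2604904103096248
10482 0.1204729516955908
((0.5004023313522339, -0.05132091045379639), (0.3456632196903229, 0.2601296603679657), 70.67655181884766)
(np.int64(75), np.int64(2)) [0.358 0.053 1.515]
(np.int64(183), np.int64(2)) [0.358 0.053 1.515]
(np.int64(79), np.int64(3)) [0.358 0.053 1.515]
(np.int64(135), np.int64(3)) [0.358 0.053 1.515]
(np.int64(258), np.int64(3)) [0.358 0.053 1.515]
(np.int64(298), np.int64(4)) [0.358 0.053 1.515]
(np.int64(312), np.int64(5)) [0.358 0.053 1.515]
(np.int64(252), np.int64(6)) [0.358 0.053 1.515]
(np.int64(107), np.int64(7)) [0.358 0.053 1.515]
(np.int64(306), np.int64(7)) [0.358 0.053 1.515]
(np.int64(42), np.int64(8)) [0.358 0.053 1.515]
(np.int64(139), np.int64(9)) [0.358 0.053 1.515]
(np.int64(294), np.int64(13)) [0.358 0.053 1.515]
(np.int64(74), np.int64(14)) [0.358 0.053 1.515]
(np.int64(30), np.int64(17)) [0.358 0.053 1.515]
(np.int64(317), np.int64(17)) [0.358 0.053 1.515]

[... 28230 characters left out ...]
np.int64(340), np.int64(186)) [ 0.498 -0.033  0.169]
(np.int64(335), np.int64(187)) [ 0.511 -0.03   0.161]
(np.int64(336), np.int64(187)) [ 0.506 -0.026  0.166]
(np.int64(337), np.int64(187)) [ 0.502 -0.024  0.169]
(np.int64(338), np.int64(187)) [ 0.5   -0.026  0.169]
(np.int64(339), np.int64(187)) [ 0.5   -0.032  0.165]
(np.int64(336), np.int64(188)) [ 0.508 -0.03   0.159]
(np.int64(337), np.int64(188)) [ 0.504 -0.029  0.161]
(np.int64(338), np.int64(188)) [ 0.503 -0.032  0.161]
(np.int64(336), np.int64(189)) [ 0.508 -0.03   0.156]
(np.int64(337), np.int64(189)) [ 0.505 -0.03   0.157]
(np.int64(338), np.int64(189)) [ 0.503 -0.032  0.157]
(np.int64(338), np.int64(190)) [ 0.501 -0.029  0.157]
```

Run:
```python
from h import *
t=np.load("top0.npz"); s=np.load("side0.npz")
T=lambda a,b,z: ray(t,a/3.8+235-.37,b/3.8+175-.37,z)
S=lambda a,b,z: ray(s,a/3.5+220-.36,b/3.5+120-.36,z)
c=np.array([.4982,-.0527]); th=np.radians(-19.1); R=np.array([[np.cos(th),-np.sin(th)],[np.sin(th),np.cos(th)]])
def pr(n,p): print(n,p.round(4),"chest",(R.T@(p[:2]-c)).round(4))
pr("ball top",T(308,270,.17)); pr("ball side",S(411,226,.17))
pr("seam top hi",T(443,148,.12));pr("seam lo",T(343,488,.12))
pr("rod end",T(172,235,.134));pr("rod end side",S(305,303,.134))
for p in[(228,220),(392,268),(378,338),(208,284)]: pr("plate",T(*p,.123))
pr("staple top",T(424,318,.146)); 
for p in[(188,85),(437,158)]: pr("sticks",T(*p,.126))
pr("cup rim",T(533,220,.2))
for p in[(160,262),(393,152),(690,275),(348,452)]: pr("S corner",S(*p,.12))
pr("seam S",S(385,190,.12));pr("seam S",S(590,343,.12))
```

```text
ball top [ 0.5064 -0.0335  0.17  ] chest [0.0015 0.0208]
ball side [ 0.5076 -0.0332  0.17  ] chest [0.0025 0.0215]
seam top hi [ 0.5965 -0.1341  0.12  ] chest [ 0.1195 -0.0448]
seam lo [ 0.3619 -0.0564  0.12  ] chest [-0.1276 -0.0481]
rod end [0.5363 0.0575 0.134 ] chest [-0.      0.1166]
rod end side [0.5418 0.054  0.134 ] chest [0.0063 0.115 ]
plate [0.5476 0.0183 0.123 ] chest [0.0235 0.0833]
plate [ 0.512  -0.0949  0.123 ] chest [ 0.0269 -0.0354]
plate [ 0.4636 -0.0835  0.123 ] chest [-0.0226 -0.0405]
plate [0.503  0.0331 0.123 ] chest [-0.0235  0.0827]
staple top [ 0.4749 -0.113   0.146 ] chest [-0.0022 -0.0646]
sticks [0.6437 0.0445 0.126 ] chest [0.1057 0.1395]
sticks [ 0.5885 -0.1288  0.126 ] chest [ 0.1102 -0.0424]
cup rim [ 0.5337 -0.1807  0.2   ] chest [ 0.0754 -0.1093]
S corner [0.6725 0.0685 0.12  ] chest [0.125  0.1716]
S corner [ 0.6151 -0.1721  0.12  ] chest [ 0.1495 -0.0746]
S corner [ 0.3369 -0.1702  0.12  ] chest [-0.1139 -0.1638]
S corner [0.4324 0.1518 0.12  ] chest [-0.129   0.1717]
seam S [ 0.5884 -0.1209  0.12  ] chest [ 0.1075 -0.0349]
seam S [ 0.3583 -0.0508  0.12  ] chest [-0.1328 -0.044 ]
```

>>> move_arm(
  moves=[
    {"hand": 0, "x": 0, "y": 0, "z": -0.9, "wx": 0, "wy": 0, "wz": 0},
    {"hand": 0, "x": 0, "y": 0, "z": -0.9, "wx": 0, "wy": 0, "wz": 0},
    {"hand": 0, "x": 0, "y": 0, "z": -0.9, "wx": 0, "wy": 0, "wz": 0},
    {"hand": 0, "x": 0, "y": 0, "z": -0.9, "wx": 0, "wy": 0, "wz": 0},
    {"hand": 0, "x": 0, "y": 0, "z": -0.9, "wx": 0, "wy": 0, "wz": 0},
    {"hand": 0, "x": 0, "y": 0, "z": 0, "wx": 0, "wy": 0, "wz": 8.28},
    {"hand": 0, "x": 0, "y": 0, "z": 0, "wx": 0, "wy": 0, "wz": 8.28},
    {"hand": 0, "x": 0, "y": 0, "z": 0, "wx": 0, "wy": 0, "wz": 8.28},
    {"hand": 0, "x": 0, "y": 0, "z": 0, "wx": 0, "wy": 0, "wz": 8.28},
    {"hand": 0, "x": 0, "y": 0, "z": 0, "wx": 0, "wy": 0, "wz": 0},
  ],
)

```text
time_s: 1.1
position: [0.1508, -0.6061, 0.2946]
tcp_rot: [[0.945, -0.328, -0.0], [-0.328, -0.945, 0.001], [-0.001, -0.001, -1.0]]
force: [-0.1, -0.5, -0.5]
opening: 0.174
```

>>> move_arm(
  moves=[
    {"hand": 0, "x": 0.2, "y": -0.93, "z": 0, "wx": 0, "wy": 0, "wz": 0},
    {"hand": 0, "x": 0.2, "y": -0.93, "z": 0, "wx": 0, "wy": 0, "wz": 0},
    {"hand": 0, "x": 0.2, "y": -0.93, "z": 0, "wx": 0, "wy": 0, "wz": 0},
    {"hand": 0, "x": 0.2, "y": -0.93, "z": 0, "wx": 0, "wy": 0, "wz": 0},
    {"hand": 0, "x": 0.2, "y": -0.93, "z": 0, "wx": 0, "wy": 0, "wz": 0},
    {"hand": 0, "x": 0.2, "y": -0.93, "z": 0, "wx": 0, "wy": 0, "wz": 0},
    {"hand": 0, "x": 0.2, "y": -0.93, "z": 0, "wx": 0, "wy": 0, "wz": 0},
    {"hand": 0, "x": 0.2, "y": -0.93, "z": 0, "wx": 0, "wy": 0, "wz": 0},
    {"hand": 0, "x": 0.2, "y": -0.93, "z": 0, "wx": 0, "wy": 0, "wz": 0},
    {"hand": 0, "x": 0.2, "y": -0.93, "z": 0, "wx": 0, "wy": 0, "wz": 0},
    {"hand": 0, "x": 0.2, "y": -0.93, "z": 0, "wx": 0, "wy": 0, "wz": 0},
    {"hand": 0, "x": 0.2, "y": -0.93, "z": 0, "wx": 0, "wy": 0, "wz": 0},
    {"hand": 0, "x": 0.2, "y": -0.93, "z": 0, "wx": 0, "wy": 0, "wz": 0},
    {"hand": 0, "x": 0.2, "y": -0.93, "z": 0, "wx": 0, "wy": 0, "wz": 0},
    {"hand": 0, "x": 0.2, "y": -0.93, "z": 0, "wx": 0, "wy": 0, "wz": 0},
    {"hand": 0, "x": 0, "y": 0, "z": 0, "wx": 0, "wy": 0, "wz": 0},
  ],
)

```text
time_s: 2.7
position: [0.3367, -0.299, 0.295]
tcp_rot: [[0.947, -0.322, -0.0], [-0.322, -0.947, 0.002], [-0.001, -0.002, -1.0]]
force: [-0.2, -0.5, -0.6]
opening: 0.005
```

>>> move_arm(
  moves=[
    {"hand": 0, "x": 0.2, "y": -0.93, "z": 0, "wx": 0, "wy": 0, "wz": 0},
    {"hand": 0, "x": 0.2, "y": -0.93, "z": 0, "wx": 0, "wy": 0, "wz": 0},
    {"hand": 0, "x": 0.2, "y": -0.93, "z": 0, "wx": 0, "wy": 0, "wz": 0},
    {"hand": 0, "x": 0.2, "y": -0.93, "z": 0, "wx": 0, "wy": 0, "wz": 0},
    {"hand": 0, "x": 0.2, "y": -0.93, "z": 0, "wx": 0, "wy": 0, "wz": 0},
    {"hand": 0, "x": 0.2, "y": -0.93, "z": 0, "wx": 0, "wy": 0, "wz": 0},
    {"hand": 0, "x": 0.2, "y": -0.93, "z": 0, "wx": 0, "wy": 0, "wz": 0},
    {"hand": 0, "x": 0.2, "y": -0.93, "z": 0, "wx": 0, "wy": 0, "wz": 0},
    {"hand": 0, "x": 0.2, "y": -0.93, "z": 0, "wx": 0, "wy": 0, "wz": 0},
    {"hand": 0, "x": 0.2, "y": -0.93, "z": 0, "wx": 0, "wy": 0, "wz": 0},
    {"hand": 0, "x": 0.2, "y": -0.93, "z": 0, "wx": 0, "wy": 0, "wz": 0},
    {"hand": 0, "x": 0.2, "y": -0.93, "z": 0, "wx": 0, "wy": 0, "wz": 0},
    {"hand": 0, "x": 0.2, "y": -0.93, "z": 0, "wx": 0, "wy": 0, "wz": 0},
    {"hand": 0, "x": 0.2, "y": -0.93, "z": 0, "wx": 0, "wy": 0, "wz": 0},
    {"hand": 0, "x": 0.2, "y": -0.93, "z": 0, "wx": 0, "wy": 0, "wz": 0},
    {"hand": 0, "x": 0, "y": 0, "z": 0, "wx": 0, "wy": 0, "wz": 0},
  ],
)

```text
time_s: 4.3
position: [0.5227, 0.0043, 0.2949]
tcp_rot: [[0.946, -0.324, 0.001], [-0.324, -0.946, 0.0], [0.001, -0.001, -1.0]]
force: [0.3, -0.3, -0.0]
opening: 0.006
```

```bash
cat > g.py <<'E'
from h import *
c0=np.array([.4982,-.0527]); th=np.radians(-19.1); R=np.array([[np.cos(th),-np.sin(th)],[np.sin(th),np.cos(th)]])
def st():
    from rig import bot
    s=bot.read_state(); p=np.array(s["position"]); print(round(s["time_s"],2),p.round(4),"chest",(R.T@(p[:2]-c0)*1000).round(1),"z",(p[2]*1000).round(1),"F chest",(R.T@np.array(s["force"])[:2]).round(1),np.round(s["force"][2],1)); return s
def snap(k):
    from rig import vision
    for n,(a,b,x,y) in dict(side=(230,110,200,160),top=(235,175,200,150)).items():
        c=vision.capture(n); np.savez(f"{n}{k}.npz",**c)
        cv2.imwrite(f"pics/{n}{k}.png",cv2.resize(c["image"][b:b+y,a:a+x,::-1],None,fx=3.5,fy=3.5,interpolation=cv2.INTER_CUBIC))
E
python3 -c "
from g import *
st();snap(1)"
```

```text
4.3 [0.5227 0.0043 0.2949] chest [ 4.6 61.8] z 294.9 F chest [ 0.4 -0.2] -0.0
```

View pics/side1.png

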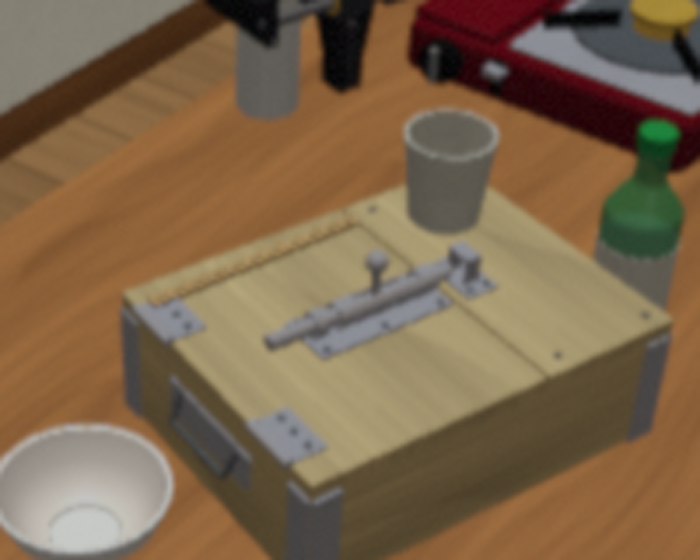

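>>> move_arm(
  moves=[
    {"hand": 0, "x": -0.1, "y": -0.2, "z": 0.9, "wx": 0, "wy": 0, "wz": 0},
    {"hand": 0, "x": 0, "y": 0, "z": 0.9, "wx": 0, "wy": 0, "wz": 0},
    {"hand": 0, "x": 0, "y": 0, "z": 0.9, "wx": 0, "wy": 0, "wz": 0},
    {"hand": 0, "x": 0, "y": 0, "z": 0.9, "wx": 0, "wy": 0, "wz": 0},
    {"hand": 0, "x": 0, "y": 0, "z": 0.9, "wx": 0, "wy": 0, "wz": 0},
    {"hand": 0, "x": 0, "y": 0, "z": 0.6, "wx": 0, "wy": 0, "wz": 0},
    {"hand": 0, "x": 0, "y": 0, "z": 0.3, "wx": 0, "wy": 0, "wz": 0},
    {"hand": 0, "x": 0, "y": 0, "z": 0, "wx": 0, "wy": 0, "wz": 0},
  ],
)

```text
time_s: 5.2
position: [0.5198, 0.0078, 0.1593]
tcp_rot: [[0.944, -0.329, -0.002], [-0.329, -0.944, 0.0], [-0.002, 0.001, -1.0]]
force: [0.3, -0.0, 0.3]
opening: 0.008
```

```bash
python3 -c "
from g import *
st();snap(2)"
```

```text
5.2 [0.5198 0.0078 0.1593] chest [ 0.6 64.3] z 159.3 F chest [0.3 0.1] 0.3
```

View pics/side2.png

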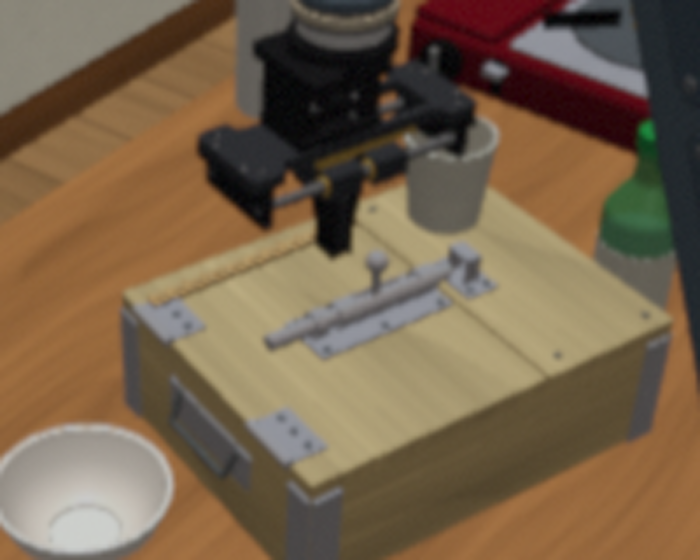

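>>> move_arm(
  moves=[
    {"hand": 0, "x": 0.03, "y": 0.2, "z": 0, "wx": 0, "wy": 0, "wz": 0},
    {"hand": 0, "x": 0, "y": 0.2, "z": 0, "wx": 0, "wy": 0, "wz": 0},
    {"hand": 0, "x": 0, "y": 0.2, "z": 0, "wx": 0, "wy": 0, "wz": 0},
    {"hand": 0, "x": 0, "y": 0.1, "z": 0, "wx": 0, "wy": 0, "wz": 0},
    {"hand": 0, "x": 0, "y": 0.1, "z": 0, "wx": 0, "wy": 0, "wz": 0},
  ],
)

```text
time_s: 5.8
position: [0.5148, -0.0108, 0.1603]
tcp_rot: [[0.945, -0.328, 0.0], [-0.328, -0.945, -0.0], [0.0, -0.0, -1.0]]
force: [0.7, 0.1, -0.7]
opening: 0.005
```

>>> move_arm(
  moves=[
    {"hand": 0, "x": 0, "y": 0.1, "z": 0, "wx": 0, "wy": 0, "wz": 0},
    {"hand": 0, "x": 0, "y": 0.1, "z": 0, "wx": 0, "wy": 0, "wz": 0},
    {"hand": 0, "x": 0, "y": 0, "z": 0, "wx": 0, "wy": 0, "wz": 0},
  ],
)

```text
time_s: 6.1
position: [0.5131, -0.0154, 0.1601]
tcp_rot: [[0.945, -0.328, -0.0], [-0.328, -0.945, -0.0], [-0.0, 0.0, -1.0]]
force: [0.7, 0.4, -0.2]
opening: 0.005
```

```bash
python3 -c "
from g import *
st();snap(3)"
```

```text
6.1 [ 0.5131 -0.0154  0.1601] chest [ 1.9 40.2] z 160.1 F chest [0.5 0.6] -0.2
```

View pics/side3.png

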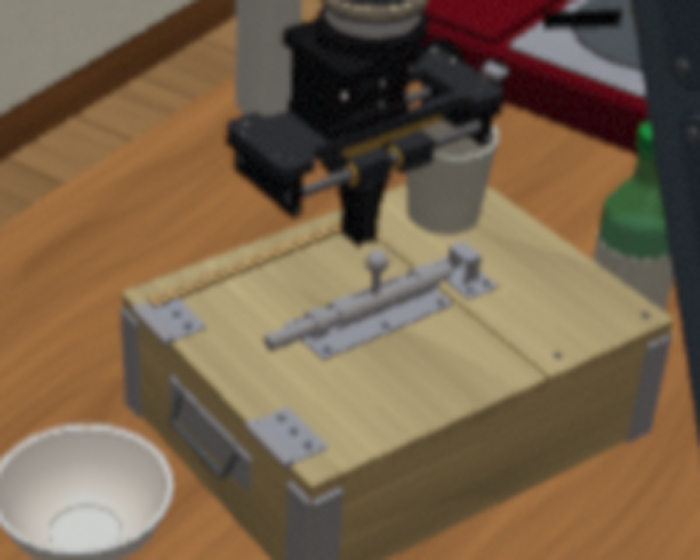

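Run:
```python
from g import *
s=np.load("side3.npz");t=np.load("top3.npz")
def proj(c,p):
    q=np.linalg.inv(c["pose"])@np.r_[p,1]; return np.array([q[0]/q[2]*c["fx"]+c["cx"],q[1]/q[2]*c["fy"]+c["cy"]])
o=np.array([[230,110],[235,175]])
for n,p in dict(tcp=[.5131,-.0154,.1601],ball=[.507,-.0333,.17]).items(): print(n,(proj(s,p)-o[0])*3.5,(proj(t,p)-o[1])*3.5)
p=ray(s,230+360/3.5,110+240/3.5,.16);print(p,R.T@(p[:2]-c0))
D=cloud(s); u,v=332,174
for (x,y) in [(360,235),(360,225),(360,210),(355,195)]:
    print(D[110+round(y/3.5),230+round(x/3.5)].round(4))
```

```text
tcp [354.71086713 278.72250379] [256.65070629 240.28508414]
ball [375.43354056 259.93469923] [282.06114517 246.6323922 ]
[ 0.53815856 -0.05958385  0.16      ] [0.04001131 0.00657027]
[ 0.5052 -0.0069  0.2091]
[ 0.5054 -0.0063  0.2187]
[ 0.5042 -0.0032  0.2332]
[0.5066 0.0034 0.2478]
```

View pics/top3.png

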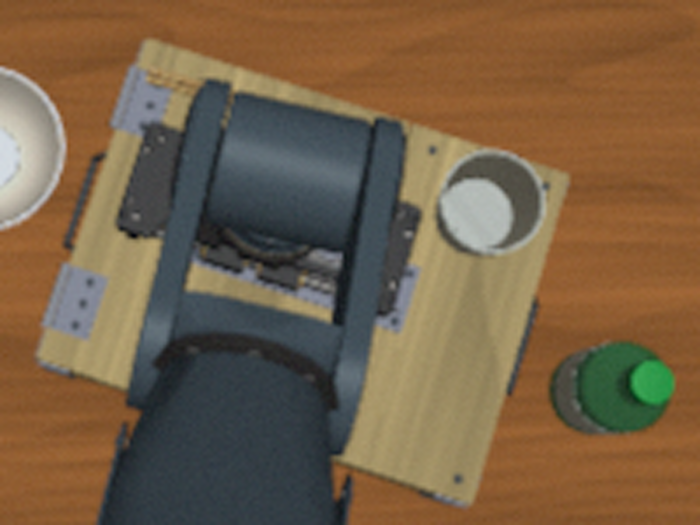

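Run:
```python
from g import *
s=np.load("side3.npz")
im=s["image"][140:200,290:370,::-1]
cv2.imwrite("pics/side3z.png",cv2.resize(im,None,fx=9,fy=9,interpolation=cv2.INTER_NEAREST))
D=cloud(s)
for v in range(160,196,2): print(v,[tuple((D[v,u]*1000).round().astype(int).tolist()) for u in (330,332,334)], s["image"][v,332])
```

```text
160 [(495, 28, 283), (488, 30, 287), (489, 20, 281)] [53 43 25]
162 [(494, 29, 278), (489, 29, 280), (486, 23, 278)] [36 29 22]
164 [(509, 4, 253), (488, 28, 274), (504, -5, 251)] [16 14 15]
166 [(512, 0, 244), (507, -1, 245), (504, -7, 243)] [11  8  9]
168 [(512, 0, 238), (505, 1, 241), (506, -10, 235)] [15 15 15]
170 [(513, -4, 229), (506, -1, 234), (504, -8, 231)] [11 10 11]
172 [(514, -6, 221), (506, -2, 227), (503, -7, 225)] [9 8 8]
174 [(513, -4, 216), (506, -3, 220), (504, -9, 218)] [13 10 10]
176 [(512, -3, 211), (505, -2, 215), (504, -10, 211)] [12 11 13]
178 [(513, -6, 203), (505, -2, 209), (505, -12, 203)] [20 17 13]
180 [(573, -100, 117), (505, -3, 202), (563, -107, 117)] [113 101  72]
182 [(568, -93, 116), (561, -93, 119), (557, -97, 119)] [166 152 112]
184 [(560, -81, 120), (557, -86, 118), (550, -87, 120)] [168 153 113]
186 [(554, -73, 120), (552, -79, 117), (547, -83, 117)] [170 155 115]
188 [(547, -62, 122), (547, -72, 116), (541, -74, 118)] [174 160 118]
190 [(545, -59, 118), (540, -62, 119), (535, -64, 120)] [174 160 118]
192 [(538, -50, 120), (533, -51, 122), (514, -30, 143)] [165 152 118]
194 [(518, -18, 141), (517, -27, 137), (511, -26, 140)] [130 128 127]
```

View pics/side3z.png

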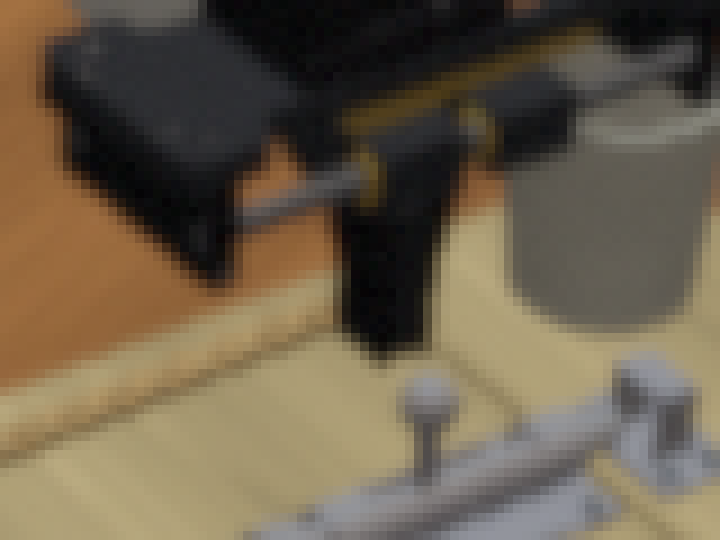

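Run:
```python
from g import *
for k,tc in ((1,(.5227,.0043,.2949)),(2,(.5198,.0078,.1593)),(3,(.5131,-.0154,.1601))):
    s=np.load(f"side{k}.npz");D=cloud(s)
    m=(s["image"].max(-1)<40)&(np.hypot(D[...,0]-tc[0],D[...,1]-tc[1])<.03)&(s["z_map"]>0)
    P=D[m]; P=P[P[:,2]<P[:,2].min()+.03]; print(k,tc,len(P),np.percentile(P[:,2],[0,3,10]).round(4),np.median(P,0).round(4),P.min(0).round(3),P.max(0).round(3))
    # 2nd check of tip height: ray of the lowest tip pixels
    v,u=np.nonzero(m); i=v.argsort()[-6:]; print(u[i],v[i])
```

```text
1 (0.5227, 0.0043, 0.2949) 102 [0.338  0.3388 0.341 ] [0.5156 0.0124 0.3534] [0.509 0.    0.338] [0.532 0.02  0.368]
[325 326 327 328 329 327] [134 134 134 134 134 135]
2 (0.5198, 0.0078, 0.1593) 82 [0.2041 0.2047 0.2083] [0.5123 0.0157 0.2195] [0.507 0.001 0.204] [0.528 0.024 0.233]
[328 324 325 326 327 325] [180 181 181 181 181 182]
3 (0.5131, -0.0154, 0.1601) 75 [0.2032 0.2059 0.208 ] [ 0.506  -0.0069  0.2187] [ 0.499 -0.02   0.203] [0.521 0.001 0.233]
[334 335 336 331 332 333] [177 177 177 178 178 178]
```

Run:
```python
from g import *
s=np.load("side3.npz");D=cloud(s)
m=(s["image"].max(-1)<60)&(D[...,0]<.62)&(D[...,0]>.4)&(abs(D[...,1])<.15)&(D[...,2]>.19)&(D[...,2]<.4)
v,u=np.nonzero(m);P=D[m]; L=P-np.array([.5131,-.0154,0]); q=L[:,:2]@R
for a in range(-110,120,20):
    k=(q[:,1]*1000>=a)&(q[:,1]*1000<a+20)
    if k.sum()>5: print("chest y rel",a,k.sum(),"zmin",np.percentile(P[k,2],3).round(3),"x range",q[k,0].min().round(3),q[k,0].max().round(3))
from rig import bot; print(np.round(bot.read_state()["joint_positions"],1))
f=(abs(q[:,0])<.03)&(abs(q[:,1])<.04)&(P[:,2]<.228); print("finger q",np.percentile(q[f],[2,50,98],axis=0).round(4))
```

```text
chest y rel -110 22 zmin 0.304 x range -0.038 0.034
chest y rel -90 230 zmin 0.275 x range -0.041 0.035
chest y rel -70 111 zmin 0.298 x range -0.04 0.027
chest y rel -50 40 zmin 0.288 x range -0.038 -0.013
chest y rel -30 153 zmin 0.277 x range -0.04 -0.011
chest y rel -10 320 zmin 0.209 x range -0.04 0.007
chest y rel 10 365 zmin 0.219 x range -0.041 0.032
chest y rel 30 465 zmin 0.279 x range -0.04 0.038
chest y rel 50 281 zmin 0.309 x range -0.039 0.029
chest y rel 70 245 zmin 0.274 x range -0.039 0.033
chest y rel 90 141 zmin 0.293 x range -0.038 0.032
[-14.2  23.4  99.4   0.   57.2  95. ]
finger q [[-0.0127 -0.0052]
 [-0.0088  0.0077]
 [ 0.0059  0.0123]]
```

>>> move_arm(
  moves=[
    {"hand": 0, "x": 0, "y": -0.4, "z": 0, "wx": 0, "wy": 0, "wz": 0},
    {"hand": 0, "x": 0, "y": -0.4, "z": 0, "wx": 0, "wy": 0, "wz": 0},
    {"hand": 0, "x": 0, "y": -0.1, "z": 0, "wx": 0, "wy": 0, "wz": 0},
    {"hand": 0, "x": 0, "y": 0, "z": 0.5, "wx": 0, "wy": 0, "wz": 0},
    {"hand": 0, "x": 0, "y": 0, "z": 0.5, "wx": 0, "wy": 0, "wz": 0},
    {"hand": 0, "x": 0, "y": 0, "z": 0.3, "wx": 0, "wy": 0, "wz": 0},
    {"hand": 0, "x": 0, "y": 0, "z": 0.2, "wx": 0, "wy": 0, "wz": 0},
    {"hand": 0, "x": 0, "y": 0, "z": 0.1, "wx": 0, "wy": 0, "wz": 0},
    {"hand": 0, "x": 0, "y": 0, "z": 0, "wx": 0, "wy": 0, "wz": 0},
  ],
)

```text
time_s: 7.1
position: [0.5206, 0.0062, 0.12]
tcp_rot: [[0.945, -0.328, -0.0], [-0.328, -0.945, 0.0], [-0.0, 0.0, -1.0]]
force: [-0.1, -0.3, -0.4]
opening: 0.01
```

Run:
```python
from g import *
st();snap(4)
s=np.load("side4.npz")
cv2.imwrite("pics/side4z.png",cv2.resize(s["image"][150:210,290:370,::-1],None,fx=9,fy=9,interpolation=cv2.INTER_CUBIC))
```

```text
7.1 [0.5206 0.0062 0.12  ] chest [ 1.9 63. ] z 120.0 F chest [-0.  -0.3] -0.4
```

View pics/side4z.png

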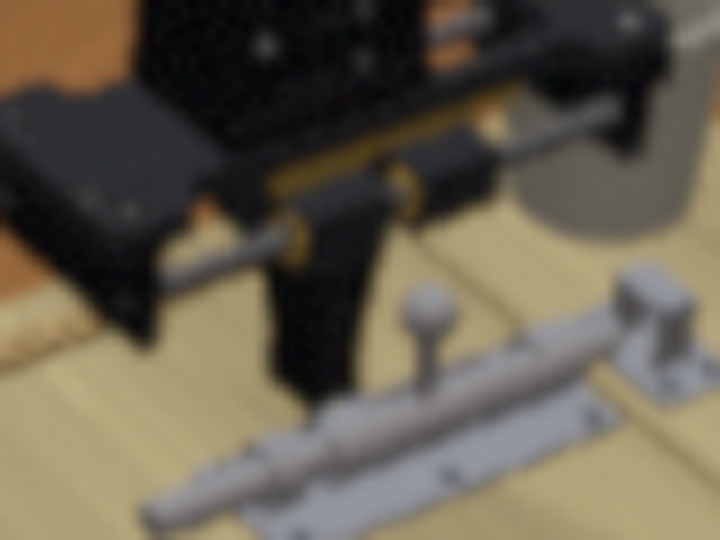

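>>> move_arm(
  moves=[
    {"hand": 0, "x": 0, "y": 0.2, "z": 0.1, "wx": 0, "wy": 0, "wz": 0},
    {"hand": 0, "x": 0, "y": 0.2, "z": 0, "wx": 0, "wy": 0, "wz": 0},
    {"hand": 0, "x": 0, "y": 0.1, "z": 0, "wx": 0, "wy": 0, "wz": 0},
    {"hand": 0, "x": 0, "y": 0.1, "z": 0, "wx": 0, "wy": 0, "wz": 0},
    {"hand": 0, "x": 0, "y": 0.1, "z": 0, "wx": 0, "wy": 0, "wz": 0},
    {"hand": 0, "x": 0, "y": 0.1, "z": 0, "wx": 0, "wy": 0, "wz": 0},
    {"hand": 0, "x": 0, "y": 0.1, "z": 0, "wx": 0, "wy": 0, "wz": 0},
  ],
)

```text
time_s: 7.9
position: [0.5132, -0.0153, 0.1177]
tcp_rot: [[0.945, -0.328, 0.0], [-0.328, -0.945, -0.0], [0.0, -0.0, -1.0]]
force: [-0.2, 0.0, 0.6]
opening: 0.003
```

>>> move_arm(
  moves=[
    {"hand": 0, "x": 0, "y": 0.1, "z": 0, "wx": 0, "wy": 0, "wz": 0},
    {"hand": 0, "x": 0, "y": 0.1, "z": 0, "wx": 0, "wy": 0, "wz": 0},
    {"hand": 0, "x": 0, "y": 0.1, "z": 0, "wx": 0, "wy": 0, "wz": 0},
    {"hand": 0, "x": 0, "y": 0.1, "z": 0, "wx": 0, "wy": 0, "wz": 0},
  ],
)

```text
time_s: 8.3
position: [0.51, -0.0243, 0.1177]
tcp_rot: [[0.945, -0.328, 0.0], [-0.328, -0.945, 0.001], [0.0, -0.001, -1.0]]
force: [0.2, 2.7, 1.0]
opening: 0.004
```

```bash
python3 -c "
from g import *
st()"
```

```text
8.3 [ 0.51   -0.0243  0.1177] chest [ 1.9 30.7] z 117.7 F chest [-0.7  2.7] 1.0
```

Run:
```python
from g import *
st();snap(5)
s=np.load("side5.npz")
cv2.imwrite("pics/side5z.png",cv2.resize(s["image"][150:210,290:370,::-1],None,fx=9,fy=9,interpolation=cv2.INTER_CUBIC))
```

```text
8.3 [ 0.51   -0.0243  0.1177] chest [ 1.9 30.7] z 117.7 F chest [-0.7  2.7] 1.0
```

View pics/side5z.png

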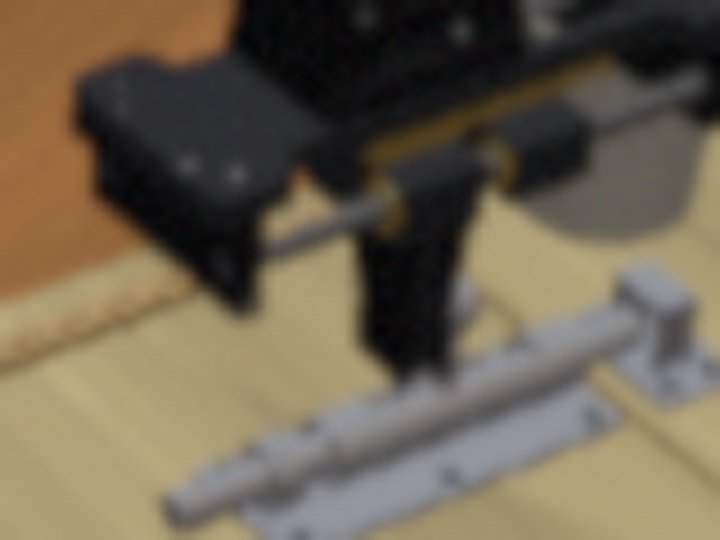

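>>> move_arm(
  moves=[
    {"hand": 0, "x": 0, "y": 0.1, "z": 0, "wx": 0, "wy": 0, "wz": 0},
    {"hand": 0, "x": 0, "y": 0.1, "z": 0, "wx": 0, "wy": 0, "wz": 0},
    {"hand": 0, "x": 0, "y": 0.1, "z": 0, "wx": 0, "wy": 0, "wz": 0},
    {"hand": 0, "x": 0, "y": 0.1, "z": 0, "wx": 0, "wy": 0, "wz": 0},
    {"hand": 0, "x": 0, "y": 0.1, "z": 0, "wx": 0, "wy": 0, "wz": 0},
    {"hand": 0, "x": 0, "y": 0.1, "z": 0, "wx": 0, "wy": 0, "wz": 0},
    {"hand": 0, "x": 0, "y": 0.1, "z": 0, "wx": 0, "wy": 0, "wz": 0},
    {"hand": 0, "x": 0, "y": 0.08, "z": 0, "wx": 0, "wy": 0, "wz": 0},
  ],
)

```text
time_s: 9.2
position: [0.5033, -0.0432, 0.1176]
tcp_rot: [[0.945, -0.328, -0.0], [-0.328, -0.945, 0.0], [-0.0, 0.0, -1.0]]
force: [0.4, 2.1, 1.3]
opening: 0.006
```

>>> move_arm(
  moves=[
    {"hand": 0, "x": 0, "y": 0.06, "z": 0, "wx": 0, "wy": 0, "wz": 0},
    {"hand": 0, "x": 0, "y": 0.06, "z": 0, "wx": 0, "wy": 0, "wz": 0},
  ],
)

```text
time_s: 9.4
position: [0.5024, -0.0459, 0.1176]
tcp_rot: [[0.945, -0.328, -0.0], [-0.328, -0.945, 0.0], [-0.0, 0.0, -1.0]]
force: [0.9, 3.2, 0.0]
opening: 0.01
```

```bash
python3 -c "
from g import *
st()"
```

```text
9.4 [ 0.5024 -0.0459  0.1176] chest [1.8 7.8] z 117.6 F chest [-0.2  3.3] 0.0
```

>>> move_arm(
  moves=[
    {"hand": 0, "x": 0, "y": 0.06, "z": 0, "wx": 0, "wy": 0, "wz": 0},
    {"hand": 0, "x": 0, "y": 0, "z": 0, "wx": 0, "wy": 0, "wz": 0},
  ],
)

```text
time_s: 9.6
position: [0.5019, -0.0475, 0.1176]
tcp_rot: [[0.945, -0.328, -0.0], [-0.328, -0.945, -0.0], [-0.0, 0.0, -1.0]]
force: [0.0, 2.2, 0.8]
opening: 0.005
```

>>> move_arm(
  moves=[
    {"hand": 0, "x": 0, "y": 0.06, "z": 0, "wx": 0, "wy": 0, "wz": 0},
    {"hand": 0, "x": 0, "y": 0, "z": 0, "wx": 0, "wy": 0, "wz": 0},
  ],
)

```text
time_s: 9.8
position: [0.5014, -0.0488, 0.1177]
tcp_rot: [[0.945, -0.328, -0.0], [-0.328, -0.945, -0.0], [-0.0, 0.0, -1.0]]
force: [0.0, 1.6, 1.1]
opening: 0.005
```

>>> move_arm(
  moves=[
    {"hand": 0, "x": 0, "y": 0.06, "z": 0, "wx": 0, "wy": 0, "wz": 0},
    {"hand": 0, "x": 0, "y": 0, "z": 0, "wx": 0, "wy": 0, "wz": 0},
  ],
)

```text
time_s: 10.0
position: [0.5013, -0.0493, 0.1177]
tcp_rot: [[0.944, -0.329, 0.001], [-0.329, -0.944, 0.002], [0.0, -0.002, -1.0]]
force: [1.1, 6.1, 1.1]
opening: 0.004
```

>>> move_arm(
  moves=[
    {"hand": 0, "x": 0, "y": 0.06, "z": 0, "wx": 0, "wy": 0, "wz": 0},
    {"hand": 0, "x": 0, "y": 0, "z": 0, "wx": 0, "wy": 0, "wz": 0},
  ],
)

```text
time_s: 10.2
position: [0.5012, -0.0494, 0.1177]
tcp_rot: [[0.944, -0.33, 0.002], [-0.33, -0.944, 0.004], [0.0, -0.004, -1.0]]
force: [3.0, 9.1, 1.1]
opening: 0.003
```

Run:
```python
from g import *
st();snap(6)
s=np.load("side6.npz")
cv2.imwrite("pics/side6z.png",cv2.resize(s["image"][150:210,290:370,::-1],None,fx=9,fy=9,interpolation=cv2.INTER_CUBIC))
```

```text
10.2 [ 0.5012 -0.0494  0.1177] chest [1.7 4.1] z 117.7 F chest [-0.2  9.6] 1.1
```

View pics/side6z.png

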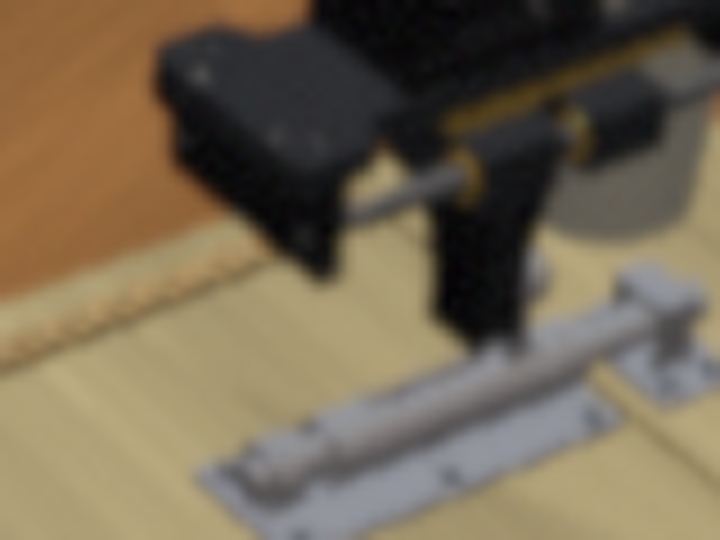

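>>> move_arm(
  moves=[
    {"hand": 0, "x": 0, "y": -0.4, "z": 0, "wx": 0, "wy": 0, "wz": 0},
    {"hand": 0, "x": 0, "y": -0.4, "z": 0, "wx": 0, "wy": 0, "wz": 0},
    {"hand": 0, "x": -0.5, "y": 0, "z": 0, "wx": 0, "wy": 0, "wz": 0},
    {"hand": 0, "x": -0.5, "y": 0, "z": 0, "wx": 0, "wy": 0, "wz": 0},
    {"hand": 0, "x": -0.4, "y": 0, "z": 0, "wx": 0, "wy": 0, "wz": 0},
    {"hand": 0, "x": 0, "y": 0.5, "z": 0, "wx": 0, "wy": 0, "wz": 0},
    {"hand": 0, "x": 0, "y": 0.5, "z": 0, "wx": 0, "wy": 0, "wz": 0},
    {"hand": 0, "x": 0, "y": 0.3, "z": 0, "wx": 0, "wy": 0, "wz": 0},
    {"hand": 0, "x": 0, "y": 0, "z": 0, "wx": 0, "wy": 0, "wz": 0},
  ],
)

```text
time_s: 11.2
position: [0.4636, -0.0536, 0.1178]
tcp_rot: [[0.944, -0.331, 0.001], [-0.331, -0.944, -0.0], [0.001, 0.0, -1.0]]
force: [-0.2, -0.4, 0.4]
opening: 0.007
```

Run:
```python
from g import *
st();snap(7)
s=np.load("side7.npz")
cv2.imwrite("pics/side7z.png",cv2.resize(s["image"][150:210,300:380,::-1],None,fx=9,fy=9,interpolation=cv2.INTER_CUBIC))
```

```text
11.2 [ 0.4636 -0.0536  0.1178] chest [-32.4 -12.2] z 117.8 F chest [-0.1 -0.4] 0.4
```

View pics/side7z.png

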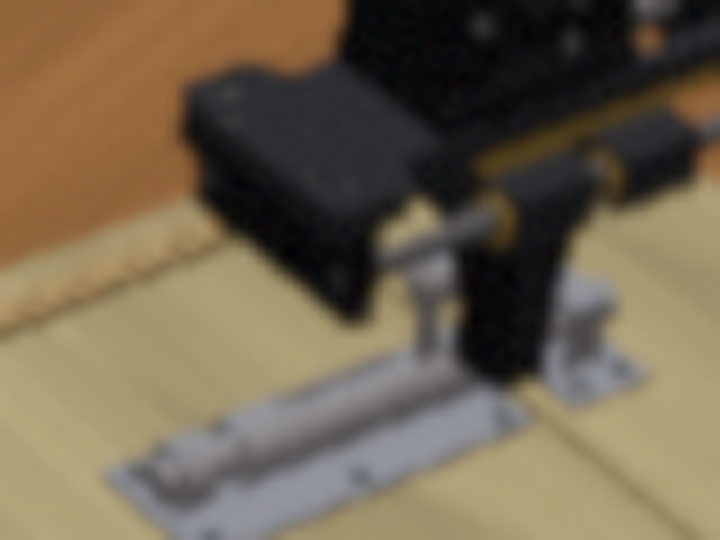

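View pics/top7.png

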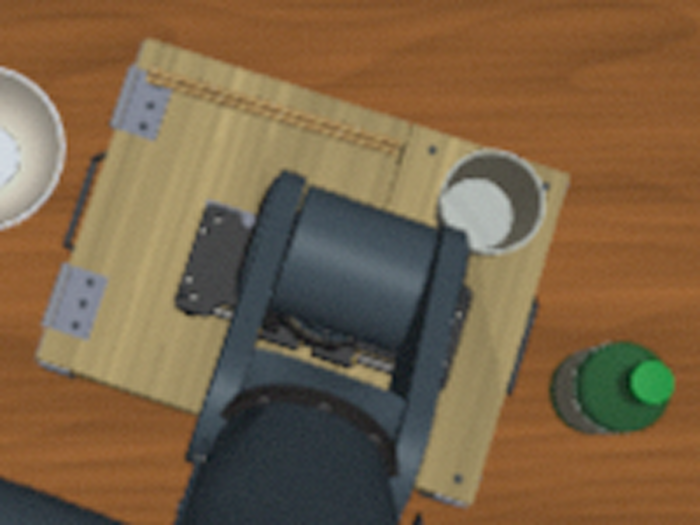

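>>> move_arm(
  moves=[
    {"hand": 0, "x": 0.2, "y": 0, "z": 0, "wx": 0, "wy": 0, "wz": 0},
    {"hand": 0, "x": 0.2, "y": 0, "z": 0, "wx": 0, "wy": 0, "wz": 0},
    {"hand": 0, "x": 0.1, "y": 0, "z": 0, "wx": 0, "wy": 0, "wz": 0},
    {"hand": 0, "x": 0.1, "y": 0, "z": 0, "wx": 0, "wy": 0, "wz": 0},
    {"hand": 0, "x": 0.1, "y": 0, "z": 0, "wx": 0, "wy": 0, "wz": 0},
    {"hand": 0, "x": 0.1, "y": 0, "z": 0, "wx": 0, "wy": 0, "wz": 0},
  ],
)

```text
time_s: 11.9
position: [0.4814, -0.058, 0.1175]
tcp_rot: [[0.945, -0.328, -0.002], [-0.328, -0.945, 0.001], [-0.002, 0.0, -1.0]]
force: [-2.5, 0.4, 1.2]
opening: 0.001
```

>>> move_arm(
  moves=[
    {"hand": 0, "x": 0.1, "y": 0, "z": 0, "wx": 0, "wy": 0, "wz": 0},
    {"hand": 0, "x": 0.1, "y": 0, "z": 0, "wx": 0, "wy": 0, "wz": 0},
    {"hand": 0, "x": 0.1, "y": 0, "z": 0, "wx": 0, "wy": 0, "wz": 0},
  ],
)

```text
time_s: 12.2
position: [0.4894, -0.0608, 0.1176]
tcp_rot: [[0.945, -0.328, -0.0], [-0.328, -0.945, 0.0], [-0.0, -0.0, -1.0]]
force: [-1.2, 0.8, -0.0]
opening: 0.003
```

Run:
```python
from g import *
st();snap(8)
s=np.load("side8.npz")
cv2.imwrite("pics/side8z.png",cv2.resize(s["image"][150:210,300:380,::-1],None,fx=9,fy=9,interpolation=cv2.INTER_CUBIC))
```

```text
12.2 [ 0.4894 -0.0608  0.1176] chest [ -5.6 -10.6] z 117.6 F chest [-1.4  0.3] -0.0
```

View pics/side8z.png

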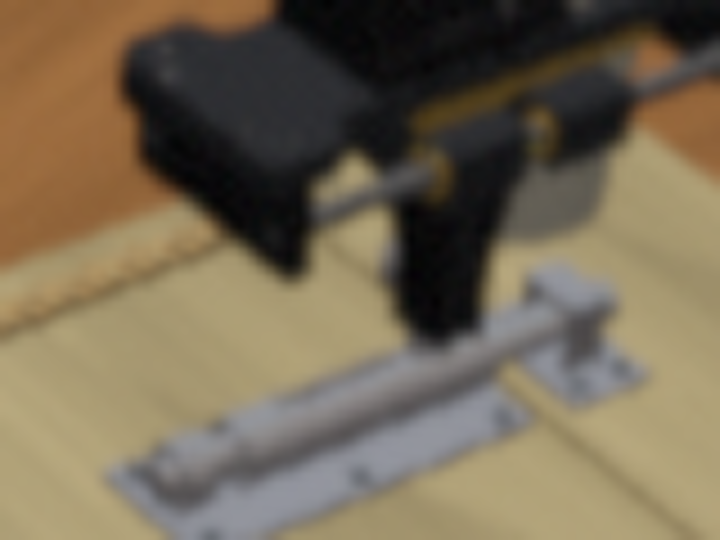

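>>> move_arm(
  moves=[
    {"hand": 0, "x": 0.1, "y": 0, "z": 0, "wx": 0, "wy": 0, "wz": 0},
    {"hand": 0, "x": 0.1, "y": 0, "z": 0, "wx": 0, "wy": 0, "wz": 0},
    {"hand": 0, "x": 0.1, "y": 0, "z": 0, "wx": 0, "wy": 0, "wz": 0},
    {"hand": 0, "x": 0.1, "y": 0, "z": 0, "wx": 0, "wy": 0, "wz": 0},
  ],
)

```text
time_s: 12.7
position: [0.4981, -0.0639, 0.1172]
tcp_rot: [[0.945, -0.328, -0.002], [-0.328, -0.945, 0.001], [-0.002, 0.0, -1.0]]
force: [-3.2, 0.7, -1.7]
opening: 0.004
```

>>> move_arm(
  moves=[
    {"hand": 0, "x": 0.1, "y": 0, "z": 0, "wx": 0, "wy": 0, "wz": 0},
    {"hand": 0, "x": 0.1, "y": 0, "z": 0, "wx": 0, "wy": 0, "wz": 0},
    {"hand": 0, "x": 0.06, "y": 0, "z": 0, "wx": 0, "wy": 0, "wz": 0},
  ],
)

```text
time_s: 13.0
position: [0.5041, -0.0661, 0.1172]
tcp_rot: [[0.945, -0.328, -0.002], [-0.328, -0.945, 0.001], [-0.002, 0.0, -1.0]]
force: [-5.2, -0.1, -1.6]
opening: 0.003
```

Run:
```python
from g import *
st();snap(9)
s=np.load("side9.npz")
cv2.imwrite("pics/side9z.png",cv2.resize(s["image"][150:210,300:380,::-1],None,fx=9,fy=9,interpolation=cv2.INTER_CUBIC))
```

```text
13.0 [ 0.5041 -0.0661  0.1172] chest [ 10.  -10.7] z 117.2 F chest [-4.9 -1.8] -1.6
```

View pics/side9z.png

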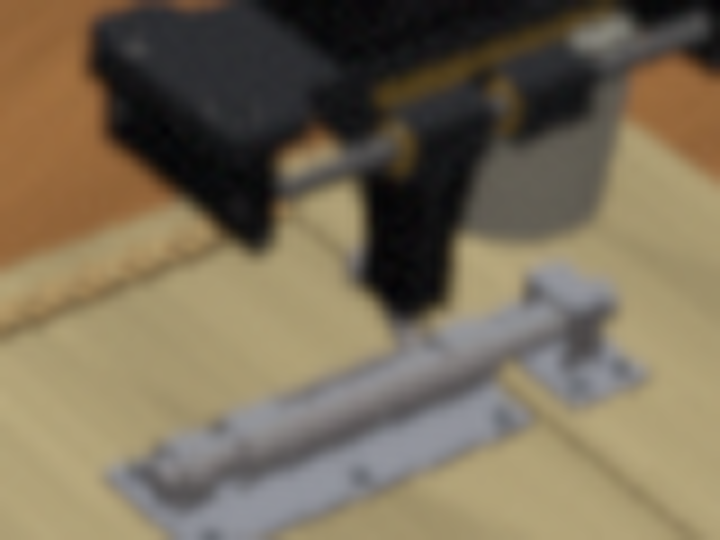

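>>> move_arm(
  moves=[
    {"hand": 0, "x": 0.1, "y": 0, "z": 0.02, "wx": 0, "wy": 0, "wz": 0},
    {"hand": 0, "x": 0.1, "y": 0, "z": 0.02, "wx": 0, "wy": 0, "wz": 0},
    {"hand": 0, "x": 0.08, "y": 0, "z": 0.02, "wx": 0, "wy": 0, "wz": 0},
  ],
)

```text
time_s: 13.4
position: [0.5136, -0.0691, 0.1168]
tcp_rot: [[0.945, -0.328, 0.004], [-0.328, -0.945, -0.001], [0.004, -0.0, -1.0]]
force: [-0.9, 0.1, 1.7]
opening: 0.007
```

>>> move_arm(
  moves=[
    {"hand": 0, "x": 0.08, "y": 0, "z": 0.1, "wx": 0, "wy": 0, "wz": 0},
    {"hand": 0, "x": 0.08, "y": 0, "z": 0.1, "wx": 0, "wy": 0, "wz": 0},
  ],
)

```text
time_s: 13.6
position: [0.5172, -0.0704, 0.1116]
tcp_rot: [[0.945, -0.328, 0.003], [-0.328, -0.945, -0.001], [0.004, -0.0, -1.0]]
force: [-1.0, 0.2, 2.4]
opening: 0.005
```

Run:
```python
from g import *
st();snap(10)
s=np.load("side10.npz")
cv2.imwrite("pics/side10z.png",cv2.resize(s["image"][150:210,300:380,::-1],None,fx=9,fy=9,interpolation=cv2.INTER_CUBIC))
```

```text
13.6 [ 0.5172 -0.0704  0.1116] chest [ 23.7 -10.5] z 111.6 F chest [-1.1 -0.2] 2.4
```

View pics/side10z.png

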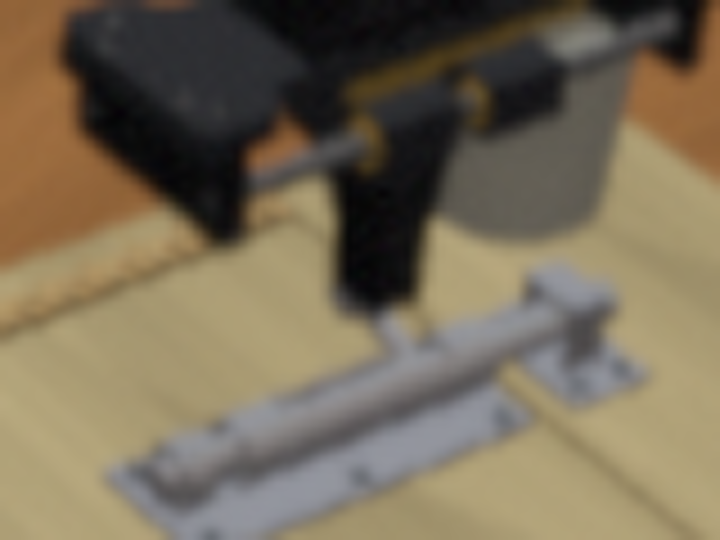

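>>> move_arm(
  moves=[
    {"hand": 0, "x": 0.05, "y": 0, "z": 0.08, "wx": 0, "wy": 0, "wz": 0},
    {"hand": 0, "x": 0.05, "y": 0, "z": 0.08, "wx": 0, "wy": 0, "wz": 0},
    {"hand": 0, "x": 0, "y": 0, "z": 0, "wx": 0, "wy": 0, "wz": 0},
  ],
)

```text
time_s: 14.0
position: [0.5184, -0.0708, 0.1078]
tcp_rot: [[0.945, -0.328, 0.001], [-0.328, -0.945, -0.0], [0.001, -0.0, -1.0]]
force: [-0.7, 0.4, 6.1]
opening: 0.004
```

>>> move_arm(
  moves=[
    {"hand": 0, "x": 0.03, "y": 0, "z": 0.06, "wx": 0, "wy": 0, "wz": 0},
    {"hand": 0, "x": 0, "y": 0, "z": 0, "wx": 0, "wy": 0, "wz": 0},
  ],
)

```text
time_s: 14.2
position: [0.5186, -0.0709, 0.1071]
tcp_rot: [[0.945, -0.328, 0.001], [-0.328, -0.945, -0.0], [0.001, 0.0, -1.0]]
force: [-4.0, 0.5, 12.7]
opening: 0.006
```

>>> move_arm(
  moves=[
    {"hand": 0, "x": 0.02, "y": 0, "z": 0.05, "wx": 0, "wy": 0, "wz": 0},
    {"hand": 0, "x": 0, "y": 0, "z": 0, "wx": 0, "wy": 0, "wz": 0},
  ],
)

```text
time_s: 14.4
position: [0.5187, -0.0709, 0.1066]
tcp_rot: [[0.945, -0.328, 0.0], [-0.328, -0.945, -0.0], [0.0, 0.0, -1.0]]
force: [-5.0, 1.8, 17.0]
opening: 0.003
```

>>> move_arm(
  moves=[
    {"hand": 0, "x": 0, "y": 0, "z": -0.4, "wx": 0, "wy": 0, "wz": 0},
    {"hand": 0, "x": 0, "y": 0, "z": -0.9, "wx": 0, "wy": 0, "wz": 0},
    {"hand": 0, "x": 0, "y": 0, "z": -0.9, "wx": 0, "wy": 0, "wz": 0},
    {"hand": 0, "x": 0, "y": 0, "z": -0.9, "wx": 0, "wy": 0, "wz": 0},
    {"hand": 0, "x": 0, "y": 0, "z": 0, "wx": 0, "wy": 0, "wz": 0},
  ],
)

```text
time_s: 14.9
position: [0.5215, -0.072, 0.1846]
tcp_rot: [[0.945, -0.328, 0.007], [-0.328, -0.945, -0.002], [0.007, 0.0, -1.0]]
force: [1.0, -0.5, -0.8]
opening: 0.004
```

Run:
```python
from g import *
st();snap(11)
s=np.load("side11.npz")
cv2.imwrite("pics/side11z.png",cv2.resize(s["image"][150:210,300:380,::-1],None,fx=9,fy=9,interpolation=cv2.INTER_CUBIC))
def proj(c,p):
    q=np.linalg.inv(c["pose"])@np.r_[p,1]; return np.array([q[0]/q[2]*c["fx"]+c["cx"],q[1]/q[2]*c["fy"]+c["cy"]])
for a in (1.0,1.2,1.4):
    w=c0+R@[.036*np.sin(a)+.001,-.014]; print(a,(proj(s,[*w,.134+.036*np.cos(a)])-[300,150])*9)
```

```text
14.9 [ 0.5215 -0.072   0.1846] chest [ 28.3 -10.6] z 184.6 F chest [ 1.1 -0.1] -0.8
1.0 [366.13942824 267.0690951 ]
1.2 [358.30246712 278.89770481]
1.4 [353.09925157 294.12853463]
```

View pics/side11z.png

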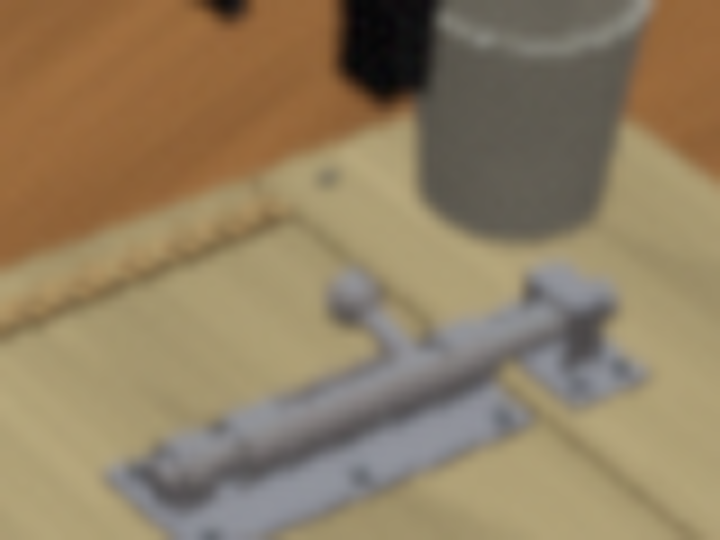

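>>> move_arm(
  moves=[
    {"hand": 0, "x": 0.2, "y": 0, "z": 0.9, "wx": 0, "wy": 0, "wz": 0},
    {"hand": 0, "x": 0, "y": 0, "z": 0.9, "wx": 0, "wy": 0, "wz": 0},
    {"hand": 0, "x": 0, "y": 0, "z": 0.8, "wx": 0, "wy": 0, "wz": 0},
    {"hand": 0, "x": 0, "y": 0, "z": 0.2, "wx": 0, "wy": 0, "wz": 0},
    {"hand": 0, "x": 0, "y": 0, "z": 0.1, "wx": 0, "wy": 0, "wz": 0},
    {"hand": 0, "x": 0, "y": 0, "z": 0.1, "wx": 0, "wy": 0, "wz": 0},
    {"hand": 0, "x": 0, "y": 0, "z": 0, "wx": 0, "wy": 0, "wz": 0},
  ],
)

```text
time_s: 15.7
position: [0.5211, -0.0719, 0.108]
tcp_rot: [[0.945, -0.328, -0.005], [-0.328, -0.945, 0.001], [-0.005, 0.0, -1.0]]
force: [-6.1, 1.4, 13.3]
opening: 0.006
```

>>> move_arm(
  moves=[
    {"hand": 0, "x": 0.04, "y": 0, "z": 0.06, "wx": 0, "wy": 0, "wz": 0},
    {"hand": 0, "x": 0, "y": 0, "z": 0, "wx": 0, "wy": 0, "wz": 0},
  ],
)

```text
time_s: 15.9
position: [0.5212, -0.0719, 0.1075]
tcp_rot: [[0.945, -0.327, -0.006], [-0.327, -0.945, 0.002], [-0.007, 0.001, -1.0]]
force: [-9.1, 1.8, 20.6]
opening: 0.003
```

Run:
```python
from g import *
st();snap(12)
s=np.load("side12.npz")
cv2.imwrite("pics/side12z.png",cv2.resize(s["image"][150:210,300:380,::-1],None,fx=9,fy=9,interpolation=cv2.INTER_CUBIC))
```

```text
15.9 [ 0.5212 -0.0719  0.1075] chest [ 28.  -10.6] z 107.5 F chest [-9.2 -1.3] 20.6
```

View pics/side12z.png

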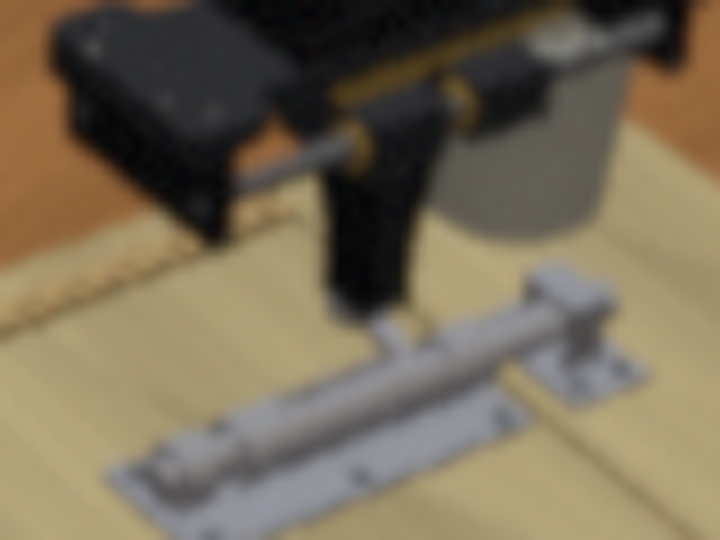

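>>> move_arm(
  moves=[
    {"hand": 0, "x": 0, "y": 0, "z": -0.3, "wx": 0, "wy": 0, "wz": 0},
    {"hand": 0, "x": 0, "y": 0, "z": -0.9, "wx": 0, "wy": 0, "wz": 0},
    {"hand": 0, "x": 0, "y": 0, "z": -1, "wx": 0, "wy": 0, "wz": 0},
    {"hand": 0, "x": 0, "y": 0, "z": -1, "wx": 0, "wy": 0, "wz": 0},
    {"hand": 0, "x": 0, "y": 0, "z": -1, "wx": 0, "wy": 0, "wz": 0},
    {"hand": 0, "x": 0, "y": 0, "z": -1, "wx": 0, "wy": 0, "wz": 0},
    {"hand": 0, "x": 0, "y": 0, "z": -1, "wx": 0, "wy": 0, "wz": 0},
    {"hand": 0, "x": 0, "y": 0, "z": 0, "wx": 0, "wy": 0, "wz": 0},
  ],
)

```text
time_s: 16.8
position: [0.5272, -0.0739, 0.264]
tcp_rot: [[0.945, -0.328, 0.008], [-0.328, -0.945, -0.003], [0.008, 0.0, -1.0]]
force: [0.4, 0.3, -0.1]
opening: 0.007
```

>>> move_arm(
  moves=[
    {"hand": 0, "x": -0.2, "y": 0.9, "z": 0, "wx": 0, "wy": 0, "wz": 0},
    {"hand": 0, "x": -0.2, "y": 0.9, "z": 0, "wx": 0, "wy": 0, "wz": 0},
    {"hand": 0, "x": -0.2, "y": 0.9, "z": 0, "wx": 0, "wy": 0, "wz": 0},
    {"hand": 0, "x": -0.2, "y": 0.9, "z": 0, "wx": 0, "wy": 0, "wz": 0},
    {"hand": 0, "x": -0.2, "y": 0.9, "z": 0, "wx": 0, "wy": 0, "wz": 0},
    {"hand": 0, "x": -0.2, "y": 0.9, "z": 0, "wx": 0, "wy": 0, "wz": 0},
    {"hand": 0, "x": -0.2, "y": 0.9, "z": 0, "wx": 0, "wy": 0, "wz": 0},
    {"hand": 0, "x": -0.2, "y": 0.9, "z": 0, "wx": 0, "wy": 0, "wz": 0},
    {"hand": 0, "x": -0.2, "y": 0.9, "z": 0, "wx": 0, "wy": 0, "wz": 0},
    {"hand": 0, "x": -0.2, "y": 0.9, "z": 0, "wx": 0, "wy": 0, "wz": 0},
    {"hand": 0, "x": -0.2, "y": 0.9, "z": 0, "wx": 0, "wy": 0, "wz": 0},
    {"hand": 0, "x": -0.2, "y": 0.9, "z": 0, "wx": 0, "wy": 0, "wz": 0},
    {"hand": 0, "x": -0.2, "y": 0.9, "z": 0, "wx": 0, "wy": 0, "wz": 0},
    {"hand": 0, "x": -0.2, "y": 0.9, "z": 0, "wx": 0, "wy": 0, "wz": 0},
    {"hand": 0, "x": -0.2, "y": 0.9, "z": 0, "wx": 0, "wy": 0, "wz": 0},
    {"hand": 0, "x": 0, "y": 0, "z": 0, "wx": 0, "wy": 0, "wz": 0},
  ],
)

```text
time_s: 18.4
position: [0.3417, -0.3692, 0.2593]
tcp_rot: [[0.944, -0.331, -0.001], [-0.331, -0.944, 0.0], [-0.001, 0.0, -1.0]]
force: [0.0, 0.6, -0.1]
opening: 0.007
```

Run:
```python
from g import *
st();snap(13)
s=np.load("side13.npz");t=np.load("top13.npz")
a=cv2.resize(s["image"][170:210,310:370,::-1],None,fx=12,fy=12,interpolation=cv2.INTER_CUBIC)
cv2.imwrite("pics/side13z.png",a)
D=cloud(t)
def ch(P): 
    q=(P[...,:2]-c0)@R; return q
q=ch(D); m=(abs(q[...,0]-.035)<.012)&(abs(q[...,1]+.014)<.014)&(D[...,2]>.131)
print("top ball",m.sum(),q[m].mean(0).round(4),D[m][:,2].max().round(4) if m.any() else 0)
D=cloud(s);q=ch(D);m=(abs(q[...,0]-.035)<.012)&(abs(q[...,1]+.014)<.014)&(D[...,2]>.131)
v,u=np.nonzero(m);print("side",m.sum(),q[m].mean(0).round(4),np.percentile(D[m][:,2],[5,50,95]).round(4),u.mean(),v.mean())
```

```text
18.4 [ 0.3417 -0.3692  0.2593] chest [ -44.3 -350.3] z 259.3 F chest [-0.2  0.6] -0.1
top ball 44 [ 0.0353 -0.014 ] 0.152
side 36 [ 0.033  -0.0102] [0.1359 0.1418 0.1477] 338.94444444444446 183.22222222222223
```

View pics/side13.png

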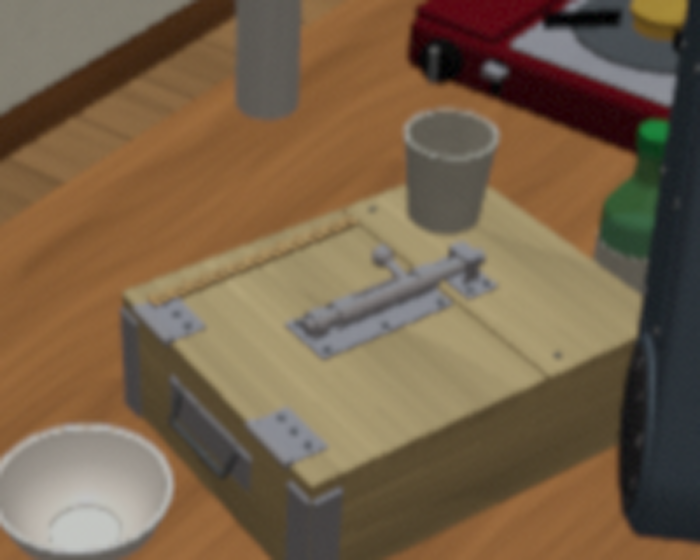

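View pics/top13.png

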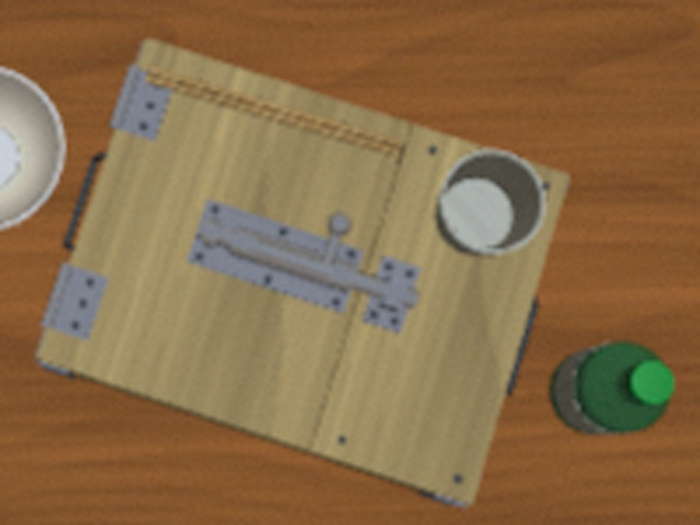

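```bash
python3 -c "
from rig import order
print(order.hand_in())"
```

```text
the job is handed in; nothing more can be done
None
```

The chest is bolted: I pushed the rod home into the staple, then pushed the knob over into the notch. The job is handed in at about 18.4 s with the hand clear, though no verdict is reported.

- **Slide:** With the fingers shut, I pushed the ball towards -y until it stopped. The force rose to about 9.6 N with no further movement.
- **Knob:** I pushed the ball outwards and down along its arc until it stopped. I then pressed it twice, at about 17 N and 21 N.
- **Last pictures:** The top view puts the ball at chest (35, -14) mm, which is the lying, home position. The side-view picture also fits a turn of about 1.4 rad. The depth readings are noisier: the highest top-view point on the ball was 152 mm against 149 expected, and the side view put the ball's seen surface at (33, -10) mm. I can't rule out that it is a few hundredths of a radian short.
- **Other objects:** The cup, chopsticks, bottle and bowl look unmoved in the before and after pictures.

**Disagreements:**
- The fingertips were about 43 mm higher than the reported TCP. My first approach at the reported height passed above the ball without touching it. I then worked from the height seen in the camera.
- The bolt was not fully drawn at the start. It was already about 15 mm shot.
- On the second press the tool did not follow the 5 mm outward move I had commanded. I put this down to it resting on the ball.

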